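# Clip a power supply onto the hat rail

### The arm

A 6-joint arm with a two-finger parallel gripper is mounted at the origin on the work surface. World frame = base frame: x ahead of the robot, y to its left, z up, the work surface at z = 0. Lengths are in m, angles in rad, forces in N, time in s.
With the tool pointing down it reaches from about 0.35 to 0.95 m from the base axis. Payload 17.4 kg.
Tool frame: the origin (TCP) lies on the centre line of the jaws, within the pads' length; the fingertips stand 8 mm ahead of it and the grasp point (between the pads) lies 11 mm behind it; z points along the fingers, y is the line along which they close (so a half turn about z gives the same grasp; the last joint's range is limited). The gripper opens to 93 mm and grips with 3 to 60 N. Pads are 15 mm wide; open, the fingers measure 128 mm over their backs; the gripper's body (75 mm by 188 mm) begins 65 mm behind the grasp point.
Start: joints at [1.305, 0.116, 1.442, -0, 1.584, -0.038], TCP at [0.152, 0.658, 0.227] pointing down, gripper open.
Joint ranges: [-2.83, 2.83], [-0.83, 2.19], [0.07, 2.5], [-1.14, 4.28], [0.01, 3], [-2.97, 2.97]. Speed limits (rad/s): [1.89, 1.89, 2.22, 3.14, 3.14, 3.14].

### API

Orientations are given as [roll, pitch, yaw] about the fixed x, y, z axes, in that order (R = Rz(yaw) Ry(pitch) Rx(roll)).
In Python, from plant import read_state, get_image, get_calibration, sign_off, silhouettes gives the robot as it stands. The module is installed in compiled form; this text tells all that it offers.
- The arm moves only by the tool arm_command, never from a script. Its argument "steps" is a list that holds one entry, the list of rows, each a list of 5 numbers: the finger opening in mm, from 0 to 93, then the shift along the tool's x, y, z in mm, then the turn about the tool's z in rad. A call has 1 to 8 rows; each row shifts and turns the commanded pose from where the row before left it, along the tool's axes as they then stand; what a row does not reach is not made up. A row lasts 1/12 s, in which the tool goes at most 41.7 mm and 7.16 degrees, less where a joint would pass 70% of its speed; a pose out of reach is approached as far as the arm can. A call with a gripper value outside its range is refused whole. The fingers move at their own pace and stop on an object; "newtons" is the grip in N (left out, the last holds). Time passes only in rows, so rows that do not move let the fingers close. It gives the time, the measured TCP pose, the force, the opening and the grip force at its end, in the units of the state.
- read_state(): the state, without advancing time (a new reading comes with each control period).
- get_image(name): name is "scene" or "top"; returns the picture (384x512x3 uint8, red, green, blue); there is no depth.
- get_calibration(name): a dict with "fovy" (degrees; the focal length in pixels is half the picture's height over the tangent of half this angle, whatever the lens; pixels are square), "cx", "cy" (the principal point, pixels), "view" (4x4, takes a point from world to camera coordinates). Camera axes: x right, y down, z forward; pixel columns grow to the right and rows downward; lengths in m; the calibration is good to about 2 mm. A picture is of the moment at which its call begins. get_calibration takes no time and is no camera call.
- sign_off(): hands the job in; it is judged then, once.
Trained networks look in the newest picture that a camera, given by its name, has taken for a name from the list of things; names that differ only in an ending like _2 or _b are one class to them, and where a whole thing is asked for, a point or a joint stands for the part that bears it (a point fixed in the world has none). Each returns a list of dicts, best first, with "conf" (0 to 1); they miss things now and then, are a little off and sometimes report something else, mostly with a low value. They report only what shows in the picture. A call takes as long as a camera call.
- silhouettes(camera, query): "region" (384x512 bool, what is visible of it) and "extent" ([left, top, width, height] in pixels, round what is visible of it).
The state is a dict: "t": time; "joint_positions": joint angles; "joint_vel": joint speeds; "joint_torque": joint torques, N m; "tool_pos": TCP position; "tcp_rot": TCP orientation; "ft_force": force on the tool from outside, world axes, zero at the start; "ft_torque": the same for the moment, N m; "finger_gap": opening from 0.0 (shut) to 1.0 (fully open); "grasp_force": force on a finger pad.
Only numpy, scipy, OpenCV 4.12 (cv2) and the standard library are available. Lean on these libraries where they do the work, as an engineer would, in place of code of your own. Each camera call takes 0.05 s, during which the arm holds its last target. There are 200 camera calls.

### The job

Fit the loose power supply onto the mounting plate's rail, about midway along the free stretch between the terminal blocks and the end bracket: hook its fixed lip under the rail edge nearer the robot with the far end held up, then rock it down until the sprung foot clicks under the far edge and it sits flat, and let go. Feel for the edge and be gentle, without forcing the supply or your gripper against the rail or plate, and leave the tape measure, tape roll and screwdriver alone.

Things in the scene. Friction and masses are not known exactly. Their poses are not given: they have to be found in the camera images.
- module: Loose rail-mount power supply, light grey, 150-250 g, upright on the bench. Origin: middle of its seat (flat underside that lies on the rail), 7 mm over the bench at the start; x from lip end to foot end, y along the rail, z up. Housing x -45..45, y -18..18, z 0..44 mm, then a front block x -23..23, y -18..18, z 44..60: grip it across the 36 mm width.
- lip (a point): Root of the supply's rigid hook: supply x -18 mm, y 0, z 0, its axes; the rail's near edge ends here when hooked. The 36 mm wide hook is a block x -24..-18, z -7..0.
- toe (a point): Tip of the hook's toe: supply x -15.5, y 0, z -4.1 mm. The toe points to +x; its top slopes up to z -3.0 at the block (x -18). The rail edge passes between seat and toe: it enters easily with the supply tilted about 18 degrees, foot end up, and slid along its own seat plane towards +x.
- foot (a joint): Opening of the black sprung foot (m): 0 shut, up to 0.005 out along the supply's +x. Its rounded nose reaches in to x 15.3 mm at z -4 (top at z -3); from there a ramp runs down and out to x 18, z -7; behind it the foot's leg, x 18..22, also ends at z -7. Rocking down, the ramp meets the rail's far edge at about 11 degrees, opens 2 mm and snaps shut 1 to 2 degrees before flat. Spring 2.1 N plus 0.8 N/mm; the click takes 4 to 8 N at the foot.
- plate: White mounting plate 150 (x) by 330 (y) by 3 mm, fixed to the bench. Origin: middle of its underside; x away from the robot, y along the rail. It carries a fixed steel hat rail, 240 mm along y, on washers. Load it with no more than 30 N in all. A grey wiring duct, 46 mm high, stands at y 125..151 mm.
- rail_mid (a point): Point fixed to the plate 24 mm over the bench, at the nominal height of the rail's top, at the middle of its free stretch; axes as the plate's. The free stretch is y -65..65 mm: beyond are an end bracket (to y -75, 34 mm above the rail's top) and terminal blocks (to y 113, 42 mm above).
- edge (a point): Nominal top of the rail's near edge: 17.5 mm to -x of rail_mid, axes as the plate's. The rail is shimmed with washers and screwed through slots, so its true edge lies up to 4 mm to either x side and up to 3 mm higher or lower: feel for it. Rail 35 mm over its lips; a lip is 2.3 mm thick, overhangs 5 mm, with 15.7 mm or more free below down to the plate.
- tape_measure: Bystander: yellow tape measure 66 by 36 by 52 mm, origin under its middle.
- tape_roll: Bystander: orange tape roll, 100 mm across, 24 mm high, lying flat, origin under its middle.
- screwdriver: Bystander: black-handled screwdriver 190 mm long lying along its x, origin on the bench under its middle.

How it is judged:
By the outcome, as a careful person would: the job done as asked, in the order asked, and still so for the second after the job is handed in, with the robot touching nothing.
It also fails if it takes over 58 s, if anything falls off the work surface, if the arm or the gripper's body presses on something with over 40 N, if the wrist force passes 120 N, or if a joint passes its speed limit or range.

## Working session

There is one attempt and no reset: what is moved stays moved. The work goes in short steps, Python scripts to look and compute and a tool call to move; the robot and the scene stay as the last step left them, time stands still between calls to the robot, and variables do not carry over. Pictures are saved under pics/ and viewed, at most 10 in all, crops included, and the job is handed in when it is done.

Besides the shell and the picture viewer there is one more tool, called after "Emit:" as name(argument=value, ...), one argument or row to a line, values as JSON. arm_command: Moves the arm, as the interface text tells. Its arguments: {"type":"object","properties":{"steps":{"type":"array"},"newtons":{"type":"number"}},"required":["steps"]}

```bash
mkdir -p pics
cat > h.py <<'E'
import numpy as np, cv2, json
from plant import read_state,get_image,get_calibration,sign_off,silhouettes
def cal(n):
    c=get_calibration(n); V=np.array(c["view"]); f=192/np.tan(np.radians(c["fovy"])/2)
    return f,c["cx"],c["cy"],V
def proj(n,P):
    f,cx,cy,V=cal(n); p=np.atleast_2d(P)@V[:3,:3].T+V[:3,3]
    return np.c_[f*p[:,0]/p[:,2]+cx, f*p[:,1]/p[:,2]+cy]
def back(n,uv,z):
    f,cx,cy,V=cal(n); uv=np.atleast_2d(uv)
    d=np.c_[(uv[:,0]-cx)/f,(uv[:,1]-cy)/f,np.ones(len(uv))]@V[:3,:3]
    o=-V[:3,:3].T@V[:3,3]
    return o+d*((z-o[2])/d[:,2])[:,None]
def save(n,img): cv2.imwrite("pics/"+n,img[:,:,::-1])
E
python3 - <<'E'
from h import *
s=read_state(); print({k:np.round(v,3).tolist() for k,v in s.items()})
ims=[]
for n in("scene","top"):
    im=get_image(n); ims.append(im); f,cx,cy,V=cal(n); print(n,f,cx,cy,np.round(V,3).tolist())
    for q in("module","plate"):
        for r in silhouettes(n,q)[:2]:
            m=r["region"].astype(np.uint8); 
            ctr=max(cv2.findContours(m,0,2)[0],key=cv2.contourArea)
            print(n,q,r["conf"],r["extent"],cv2.minAreaRect(ctr))
save("s0.png",ims[0]);save("t0.png",ims[1])
E
```

```text
{'t': 0.0, 'joint_positions': [1.305, 0.116, 1.442, -0.0, 1.584, -0.038], 'joint_vel': [-0.0, 0.0, 0.001, -0.0, -0.0, -0.001], 'joint_torque': [-0.004, -72.125, -62.261, 0.078, 0.024, -0.0], 'tool_pos': [0.152, 0.657, 0.226], 'tcp_rot': [-3.14, -0.0, 2.914], 'ft_force': [0.137, -0.088, 0.598], 'ft_torque': [-0.016, -0.019, -0.034], 'grasp_force': 0.0, 'finger_gap': 1.003}
scene 434.5059395454114 255.57464631368873 185.72527331338696 [[-0.428, 0.903, -0.011, 0.315], [0.635, 0.293, -0.715, -0.253], [-0.643, -0.313, -0.699, 1.458], [0.0, 0.0, 0.0, 1.0]]
scene module 0.81 [216.4, 144.8, 27.1, 39.2] ((226.9400177001953, 165.08001708984375), (22.400001525878906, 37.0), 36.869895935058594)
scene plate 0.85 [262.0, 209.5, 147.4, 116.4] ((337.5882263183594, 259.3529357910156), (148.51776123046875, 69.28543090820312), 30.963754653930664)
top 397.6052234549521 255.74464322237966 190.60835515748707 [[0.024, -1.0, -0.019, -0.095], [-0.996, -0.022, -0.088, 0.52], [0.088, 0.021, -0.996, 0.954], [0.0, 0.0, 0.0, 1.0]]
top module 0.76 [304.1, 206.2, 18.0, 41.3] ((313.0, 224.0), (38.0, 18.0), 90.0)
top plate 0.68 [96.6, 107.6, 140.6, 94.4] ((166.11935424804688, 152.68490600585938), (132.92762756347656, 61.065574645996094), 15.172914505004883)
```

View pics/s0.png

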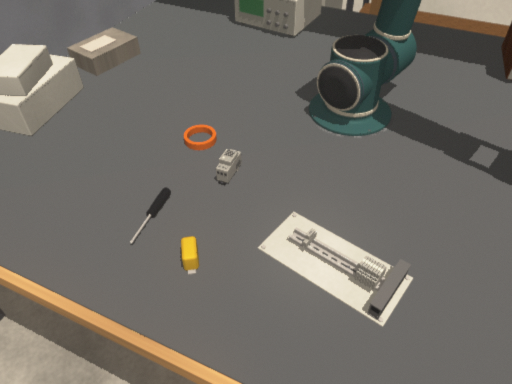

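View pics/t0.png

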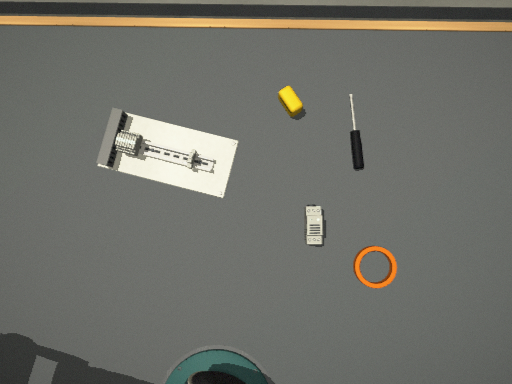

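The pictures show the module at top (313,225), dark foot end apparently pointing up (+x), the plate at top (168,152) with the rail's free stretch around (165,154), and the bystanders well clear. Now I'll fit the poses.

```bash
cat > fit.py <<'E'
from h import *
from scipy.optimize import minimize
def box(x0,x1,y0,y1,z0,z1): return np.array([[x,y,z] for x in(x0,x1) for y in(y0,y1) for z in(z0,z1)])/1000
MOD=[box(-45,45,-18,18,7,51),box(-23,23,-18,18,51,67),box(-24,-18,-18,18,0,7)]
PLATE=[box(-75,75,-165,165,0,3),box(-75,75,125,151,3,49)]
def render(n,boxes,p,S=4):
    c,s=np.cos(p[2]),np.sin(p[2]); R=np.array([[c,-s,0],[s,c,0],[0,0,1]])
    m=np.zeros((384*S,512*S),np.uint8)
    for b in boxes:
        uv=proj(n,b@R.T+[p[0],p[1],0])
        h=cv2.convexHull(((uv+.5)*S).astype(np.float32))
        cv2.fillConvexPoly(m,np.round(h*16).astype(np.int32),255,shift=4)
    return cv2.resize(m,(512,384),interpolation=cv2.INTER_AREA)/255.
def fit(regs,boxes,p0):
    def cost(p): return sum(np.abs(render(n,boxes,p)-r).sum() for n,r in regs.items())
    r=minimize(cost,p0,method="Nelder-Mead",options=dict(initial_simplex=[np.array(p0)+d for d in ([0,0,0],[.01,0,0],[0,.01,0],[0,0,.08])],xatol=1e-4,fatol=.05))
    return r.x,r.fun
E
python3 - <<'E'
from fit import *
ims={n:get_image(n) for n in("scene","top")}
for q,b,z,c in(("module",MOD,.04,(313,225)),("plate",PLATE,.003,(168,153))):
    regs={n:silhouettes(n,q)[0]["region"].astype(float) for n in ims}
    p0=[*back("top",c,z)[0][:2],0 if q=="module" else -.25]
    for sel in(("scene",),("top",),("scene","top")):
        p,f=fit({n:regs[n] for n in sel},b,p0); print(q,sel,np.round(p,4),round(f,1),[int(regs[n].sum()) for n in sel])
    if q=="plate":
        for sgn in(-1,1):
            pp,f=fit(regs,b,[*p0[:2],sgn*.25]); print(sgn,np.round(pp,4),f)
a=cv2.resize(ims["top"][190:260,280:350],(390,390),interpolation=2)
b=cv2.resize(ims["scene"][130:200,195:265],(390,390),interpolation=2)
save("c1.png",np.hstack([a,b]))
E
```

```text
module ('scene',) [ 0.4436 -0.2211  0.0887] 62.5 [616]
module ('top',) [ 0.4432 -0.2206  0.0381] 52.1 [709]
module ('scene', 'top') [ 0.4434 -0.2206  0.0527] 120.0 [616, 709]
plate ('scene',) [ 0.6159  0.1422 -0.2294] 177.7 [7953]
plate ('top',) [ 0.6145  0.1439 -0.2262] 259.4 [7583]
plate ('scene', 'top') [ 0.6155  0.1425 -0.2274] 470.9 [7953, 7583]
-1 [ 0.6155  0.1425 -0.2274] 470.92156862745094
1 [ 0.6155  0.1426 -0.228 ] 466.61176470588236
```

View pics/c1.png

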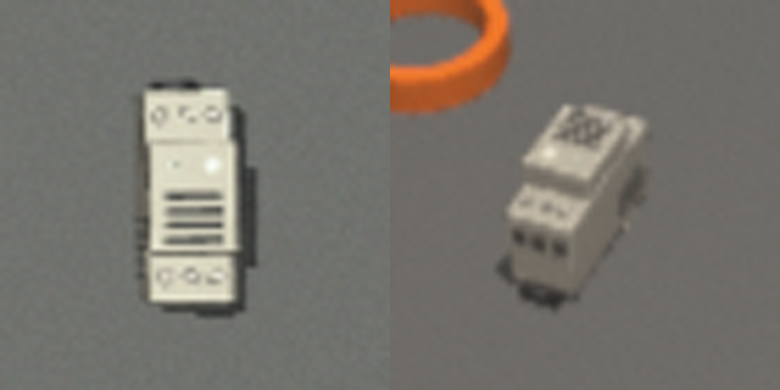

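The crop confirms that the black foot points away from the robot (+x), so the supply's orientation nearly matches the plate's. The tool yaw is already along the plate. I'll feel the rail first with closed fingers.

Emit:
arm_command(
  steps=[
    [[0,-33,-24,0,0],[0,-33,-24,0,0],[0,-33,-24,0,0],[0,-33,-24,0,0],[0,-33,-24,0,0],[0,-33,-24,0,0],[0,-33,-24,0,0],[0,-33,-24,0,0]],
  ],
  newtons=10,
)

```text
t: 1.27
tool_pos: [0.3671, 0.4092, 0.227]
tcp_rot: [3.141, 0.0, 2.914]
ft_force: [1.5, 0.5, -0.2]
finger_gap: 0.477
grasp_force: 0.0
```

Emit:
arm_command(
  steps=[
    [[0,-32,-23,10,0],[0,-32,-23,10,0],[0,-32,-23,10,0],[0,-32,-23,10,0],[0,-32,-23,10,0],[0,-32,-23,10,0],[0,-32,-23,10,0],[0,-32,-23,10,0]],
  ],
)

```text
t: 1.93
tool_pos: [0.5751, 0.172, 0.1464]
tcp_rot: [3.141, 0.001, 2.914]
ft_force: [0.3, 0.9, 0.1]
finger_gap: 0.006
grasp_force: 0.0
```

Emit:
arm_command(
  steps=[
    [[0,-30,-20,10,0],[0,0,0,30,0],[0,0,0,30,0],[0,0,0,20,0],[0,0,0,10,0],[0,0,0,2,0],[0,0,0,2,0],[0,0,0,2,0]],
  ],
)

```text
t: 2.6
tool_pos: [0.5995, 0.1479, 0.0422]
tcp_rot: [3.141, 0.002, 2.914]
ft_force: [0.1, 0.4, 0.6]
finger_gap: 0.003
grasp_force: 0.0
```

Run:
```python
from h import *
s=read_state(); print({k:np.round(s[k],4).tolist() for k in("t","tool_pos","ft_force")})
ims=[get_image(n) for n in("scene","top")]
t=s["tool_pos"]; 
o=[]
for n,im,(u,v) in zip(("scene","top"),ims,[np.round(proj(n,t)[0]).astype(int) for n in("scene","top")]):
    print(n,u,v); o.append(cv2.resize(im[v-55:v+55,u-55:u+55],(390,390),interpolation=2))
save("c2.png",np.hstack(o))
```

```text
{'t': 2.6, 'tool_pos': [0.5995, 0.1479, 0.0422], 'ft_force': [0.1269, 0.3605, 0.5795]}
scene 339 247
top 162 156
```

View pics/c2.png

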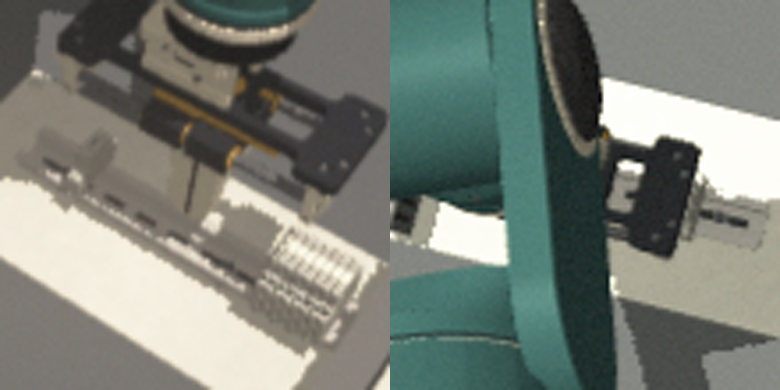

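The fingers hover just above the near lip at the free stretch. The terminal blocks and bracket are clear. Feeling downward.

Emit:
arm_command(
  steps=[
    [[0,0,0,2,0],[0,0,0,2,0],[0,0,0,2,0],[0,0,0,0,0]],
  ],
)

```text
t: 3.03
tool_pos: [0.5987, 0.1476, 0.0343]
tcp_rot: [-3.141, -0.0, 2.914]
ft_force: [-0.8, -0.3, -0.8]
finger_gap: 0.01
grasp_force: 0.0
```

Emit:
arm_command(
  steps=[
    [[0,0,0,1,0],[0,0,0,1,0],[0,0,0,0,0]],
  ],
)

```text
t: 3.28
tool_pos: [0.5988, 0.1475, 0.0324]
tcp_rot: [-3.141, -0.0, 2.914]
ft_force: [-0.2, -0.6, 0.0]
finger_gap: 0.002
grasp_force: 0.0
```

Emit:
arm_command(
  steps=[
    [[0,0,0,1,0],[0,0,0,0,0]],
  ],
)

```text
t: 3.45
tool_pos: [0.5988, 0.1476, 0.0315]
tcp_rot: [-3.142, -0.0, 2.914]
ft_force: [0.1, -0.0, -0.4]
finger_gap: 0.008
grasp_force: 0.0
```

Emit:
arm_command(
  steps=[
    [[0,0,0,1,0],[0,0,0,0,0]],
  ],
)

```text
t: 3.62
tool_pos: [0.599, 0.1476, 0.0311]
tcp_rot: [3.141, 0.0, 2.914]
ft_force: [-0.4, 0.8, 2.8]
finger_gap: 0.003
grasp_force: 1.4
```

Emit:
arm_command(
  steps=[
    [[0,0,0,1,0],[0,0,0,0,0]],
  ],
)

```text
t: 3.78
tool_pos: [0.599, 0.1476, 0.0309]
tcp_rot: [3.141, 0.0, 2.914]
ft_force: [-6.3, -1.7, 12.6]
finger_gap: 0.004
grasp_force: 6.5
```

Emit:
arm_command(
  steps=[
    [[0,0,0,0.5,0],[0,0,0,0,0]],
  ],
)

```text
t: 3.95
tool_pos: [0.5991, 0.1477, 0.0308]
tcp_rot: [3.141, 0.001, 2.914]
ft_force: [-8.6, -2.2, 17.7]
finger_gap: 0.008
grasp_force: 8.9
```

Contact came at TCP z ≈ 31.1 mm, so the rail top is about 23 mm up. Now I'll back off and feel the near edge from the side.

Emit:
arm_command(
  steps=[
    [[0,0,0,-4,0],[0,9,0,-1,0],[0,9,0,0,0],[0,0,0,5,0],[0,0,0,5,0],[0,0,0,2,0],[0,0,0,0,0]],
  ],
)

```text
t: 4.53
tool_pos: [0.5809, 0.1515, 0.0211]
tcp_rot: [-3.141, -0.001, 2.914]
ft_force: [0.5, 0.7, -0.9]
finger_gap: 0.007
grasp_force: 0.0
```

Emit:
arm_command(
  steps=[
    [[0,-1,0,0,0],[0,-1,0,0,0],[0,0,0,0,0]],
  ],
)

```text
t: 4.78
tool_pos: [0.5836, 0.1511, 0.0223]
tcp_rot: [3.141, 0.0, 2.914]
ft_force: [-0.0, -0.8, -1.4]
finger_gap: 0.006
grasp_force: 0.0
```

Emit:
arm_command(
  steps=[
    [[0,-1,0,0,0],[0,0,0,0,0]],
  ],
)

```text
t: 4.95
tool_pos: [0.5845, 0.1509, 0.0223]
tcp_rot: [3.141, 0.0, 2.914]
ft_force: [0.1, 0.6, -0.1]
finger_gap: 0.004
grasp_force: 0.0
```

Emit:
arm_command(
  steps=[
    [[0,-1,0,0,0],[0,-1,0,0,0],[0,0,0,0,0]],
  ],
)

```text
t: 5.2
tool_pos: [0.5855, 0.1507, 0.0221]
tcp_rot: [-3.141, -0.002, 2.914]
ft_force: [-7.8, 0.3, 4.5]
finger_gap: 0.007
grasp_force: 3.8
```

Emit:
arm_command(
  steps=[
    [[0,-1,0,0,0],[0,0,0,0,0]],
  ],
)

```text
t: 5.37
tool_pos: [0.5857, 0.1507, 0.022]
tcp_rot: [-3.141, -0.004, 2.914]
ft_force: [-16.2, 3.8, 8.4]
finger_gap: 0.005
grasp_force: 7.7
```

Emit:
arm_command(
  steps=[
    [[0,-1,0,0,0],[0,0,0,0,0]],
  ],
)

```text
t: 5.53
tool_pos: [0.5859, 0.1506, 0.022]
tcp_rot: [-3.141, -0.006, 2.914]
ft_force: [-22.7, 3.2, 12.7]
finger_gap: 0.003
grasp_force: 11.6
```

Edge contact: TCP x sits 31.3 mm to the near side of the vision-estimated centre. Finger width is unknown, so I'll touch the far edge too, more gently, and take the middle.

Emit:
arm_command(
  steps=[
    [[0,4,0,0,0],[0,0,0,-20,0],[0,-35,0,0,0],[0,-30,0,0,0],[0,0,0,10,0],[0,0,0,10,0],[0,0,0,0,0],[0,0,0,0,0]],
  ],
)

```text
t: 6.2
tool_pos: [0.6463, 0.1364, 0.021]
tcp_rot: [-3.141, -0.002, 2.914]
ft_force: [-0.0, 1.1, 0.1]
finger_gap: 0.001
grasp_force: 0.0
```

Emit:
arm_command(
  steps=[
    [[0,1,0,0,0],[0,1,0,0,0],[0,1,0,0,0],[0,0,0,0,0]],
  ],
)

```text
t: 6.53
tool_pos: [0.6444, 0.1372, 0.0227]
tcp_rot: [3.141, 0.001, 2.914]
ft_force: [-0.7, -0.8, 0.6]
finger_gap: 0.006
grasp_force: 0.0
```

Emit:
arm_command(
  steps=[
    [[0,1,0,0,0],[0,1,0,0,0],[0,0,0,0,0]],
  ],
)

```text
t: 6.78
tool_pos: [0.6425, 0.1375, 0.0222]
tcp_rot: [3.142, 0.0, 2.914]
ft_force: [-0.5, -0.2, -0.3]
finger_gap: -0.001
grasp_force: 0.0
```

Emit:
arm_command(
  steps=[
    [[0,1,0,0,0],[0,0,0,0,0]],
  ],
)

```text
t: 6.95
tool_pos: [0.6415, 0.1377, 0.0221]
tcp_rot: [-3.142, -0.0, 2.914]
ft_force: [0.3, -0.3, -0.1]
finger_gap: 0.002
grasp_force: 0.0
```

Emit:
arm_command(
  steps=[
    [[0,1,0,0,0],[0,1,0,0,0],[0,0,0,0,0]],
  ],
)

```text
t: 7.2
tool_pos: [0.6396, 0.1381, 0.0221]
tcp_rot: [-3.142, -0.0, 2.914]
ft_force: [0.3, 0.0, -0.2]
finger_gap: 0.006
grasp_force: 0.0
```

Emit:
arm_command(
  steps=[
    [[0,1,0,0,0],[0,0,0,0,0]],
  ],
)

```text
t: 7.37
tool_pos: [0.6386, 0.1383, 0.0221]
tcp_rot: [-3.142, -0.0, 2.914]
ft_force: [0.4, 0.2, 0.1]
finger_gap: 0.003
grasp_force: 0.0
```

Emit:
arm_command(
  steps=[
    [[0,1,0,0,0],[0,1,0,0,0],[0,0,0,0,0]],
  ],
)

```text
t: 7.62
tool_pos: [0.6372, 0.1387, 0.0222]
tcp_rot: [3.141, 0.001, 2.914]
ft_force: [5.3, -1.2, -2.3]
finger_gap: 0.01
grasp_force: 2.3
```

Emit:
arm_command(
  steps=[
    [[0,1,0,0,0],[0,0,0,0,0]],
  ],
)

```text
t: 7.78
tool_pos: [0.637, 0.1387, 0.0224]
tcp_rot: [3.141, 0.003, 2.914]
ft_force: [11.6, -1.8, -5.4]
finger_gap: 0.006
grasp_force: 6.0
```

Far contact shows the fingers are ±9.2 mm wide. The rail centre is near (0.6114, 0.1447), the near edge near (0.5943, 0.1487), and the top at about 23 mm.

The tool can't tilt, so I'll grip the supply near its foot end (x≈+35 mm) with light force and lift with the lip end on the bench. It will tilt foot-up in the pads, and then I'll tighten the grip.

Emit:
arm_command(
  steps=[
    [[0,-4,0,0,0],[0,0,0,-35,0],[0,0,0,-35,0],[93,7,-35,-20,0],[93,8,-39,0,0],[93,8,-39,0,0],[93,8,-39,0,-0.09],[93,4,-39,0,-0.09]],
  ],
  newtons=3,
)

```text
t: 8.45
tool_pos: [0.5643, -0.0421, 0.1124]
tcp_rot: [3.141, -0.0, 3.098]
ft_force: [0.1, 0.3, 0.4]
finger_gap: 0.314
grasp_force: 0.0
```

```bash
cat >> h.py <<'E'
def totool(target):
    s=read_state(); y=s["tcp_rot"][2]; d=np.array(target)-s["tool_pos"]
    tx=np.array([np.cos(y),np.sin(y),0]); ty=np.array([np.sin(y),-np.cos(y),0])
    print("t",round(s["t"],2),"pos",np.round(s["tool_pos"],4),"rot",np.round(s["tcp_rot"],3),"F",np.round(s["ft_force"],1),"M",np.round(s["ft_torque"],2))
    print("tool shift mm",np.round([d@tx*1e3,d@ty*1e3,-d[2]*1e3],1),"yaw offset to module .05:",round(y-np.pi-.05,3))
E
python3 -c "
from h import *
totool([.4784,-.2189,.024])"
```

```text
t 8.45 pos [ 0.5643 -0.0421  0.1124] rot [ 3.141 -0.     3.098] F [0.1 0.3 0.4] M [ 0.07 -0.05  0.  ]
tool shift mm [  78.2 -180.3   88.4] yaw offset to module .05: -0.093
```

Emit:
arm_command(
  steps=[
    [[93,16,-36,0,0],[93,16,-36,0,0],[93,16,-36,0,0],[93,15,-36,0,0],[93,15,-36,0,0],[93,0,0,0,-0.09],[93,0,0,0,0]],
  ],
)

```text
t: 9.03
tool_pos: [0.4785, -0.2187, 0.1123]
tcp_rot: [3.142, 0.0, -3.098]
ft_force: [0.5, 0.8, 0.0]
finger_gap: 0.813
grasp_force: 0.0
```

Run:
```python
from h import *
totool([.4784,-.2189,.024])
o=[]
for n in("scene","top"):
    im=get_image(n); u,v=np.round(proj(n,[.4434,-.2206,.04])[0]).astype(int); o.append(cv2.resize(im[v-45:v+45,u-45:u+45],(390,390),interpolation=2))
save("c3.png",np.hstack(o))
```

```text
t 9.03 pos [ 0.4785 -0.2187  0.1123] rot [ 3.142  0.    -3.098] F [0.5 0.8 0. ] M [ 0.06  0.02 -0.03]
tool shift mm [ 0.2 -0.2 88.3] yaw offset to module .05: -6.29
```

View pics/c3.png

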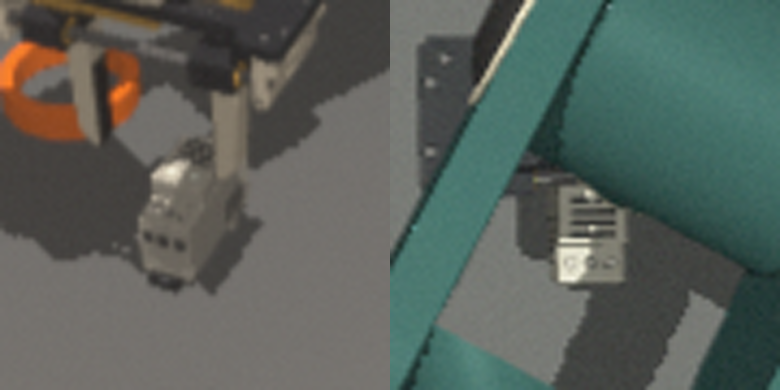

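The fingers straddle the foot end. The left finger sits at (90,95) and the right at (230,130) in the left crop. Going down and closing lightly.

Emit:
arm_command(
  steps=[
    [[93,0,0,30,0],[93,0,0,30,0],[93,0,0,20,0],[93,0,0,8,0],[30,0,0,0,0],[30,0,0,0,0],[30,0,0,0,0],[30,0,0,0,0]],
  ],
  newtons=4,
)

```text
t: 9.8
tool_pos: [0.4802, -0.2173, 0.0257]
tcp_rot: [-3.141, 0.002, -3.099]
ft_force: [-0.4, -0.1, 0.3]
finger_gap: 0.762
grasp_force: 0.0
```

Emit:
arm_command(
  steps=[
    [[30,0,0,0,0],[30,0,0,0,0],[30,0,0,0,0],[30,0,0,0,0],[30,0,0,0,0],[30,0,0,0,0]],
  ],
)

```text
t: 10.3
tool_pos: [0.4794, -0.2172, 0.0242]
tcp_rot: [-3.141, 0.0, -3.099]
ft_force: [0.9, -0.6, 0.0]
finger_gap: 0.39
grasp_force: 4.0
```

Emit:
arm_command(
  steps=[
    [[30,1.5,0,-2.3,0],[30,1.5,0,-2.2,0],[30,1.6,0,-2.2,0],[30,1.7,0,-2.1,0],[30,1.8,0,-2,0],[30,1.8,0,-2,0],[30,1.9,0,-1.9,0],[30,1.9,0,-1.8,0]],
  ],
  newtons=3,
)

```text
t: 10.97
tool_pos: [0.4656, -0.2177, 0.041]
tcp_rot: [-3.141, 0.0, -3.099]
ft_force: [1.0, -0.1, 0.5]
finger_gap: 0.384
grasp_force: 3.0
```

Emit:
arm_command(
  steps=[
    [[30,0,0,0,0],[30,0,0,0,0]],
  ],
  newtons=40,
)

```text
t: 11.13
tool_pos: [0.4656, -0.2177, 0.0408]
tcp_rot: [-3.141, -0.0, -3.099]
ft_force: [-1.2, -0.1, 2.1]
finger_gap: 0.385
grasp_force: 40.0
```

Run:
```python
from h import *
totool([.4784,-.2189,.024])
o=[]
for n in("scene","top"):
    im=get_image(n); u,v=np.round(proj(n,[.4434,-.2206,.04])[0]).astype(int); o.append(cv2.resize(im[v-40:v+40,u-40:u+40],(390,390),interpolation=2))
save("c4.png",np.hstack(o))
```

```text
t 11.13 pos [ 0.4656 -0.2177  0.0408] rot [-3.141 -0.    -3.099] F [-1.2 -0.1  2.1] M [0.04 0.31 0.01]
tool shift mm [-12.8  -1.7  16.8] yaw offset to module .05: -6.291
```

View pics/c4.png

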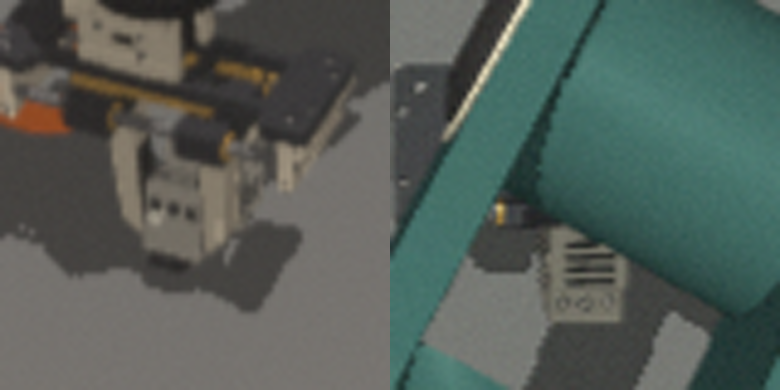

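The crop shows the supply gripped between the fingers, with the lip end (dark hook, near (168,262)) low at the bench, though its tilt can't be judged closely from here. The lift geometry gives about 18°. Now I'll carry it to above the rail.

Emit:
arm_command(
  steps=[
    [[30,0,0,-10,0],[30,0,0,-25,0],[30,0,0,-30,0],[30,-7,14,-15,0],[30,-13,26,0,0],[30,-15,30,0,0.05],[30,-15,30,0,0.08],[30,-15,30,0,0.08]],
  ],
  newtons=50,
)

```text
t: 11.9
tool_pos: [0.5308, -0.0863, 0.1214]
tcp_rot: [3.142, 0.001, 2.97]
ft_force: [0.3, -0.2, -2.4]
finger_gap: 0.385
grasp_force: 50.0
```

```bash
python3 -c "
from h import *
totool([.6215,.1412,.095])"
```

```text
t 11.9 pos [ 0.5308 -0.0863  0.1214] rot [3.142e+00 1.000e-03 2.970e+00] F [ 0.3 -0.2 -2.4] M [-0.05 -0.13 -0.07]
tool shift mm [-50.5 239.7  26.4] yaw offset to module .05: -0.222
```

Emit:
arm_command(
  steps=[
    [[30,-6,30,0,0],[30,-6,32,0,0],[30,-6,32,0,0],[30,-6,32,0,0],[30,-7,32,0,0],[30,-7,32,0,0],[30,-7,30,0,0],[30,-6,20,0,0.056]],
  ],
)

```text
t: 12.57
tool_pos: [0.6213, 0.1429, 0.121]
tcp_rot: [3.141, -0.0, 2.92]
ft_force: [-0.1, -0.1, -1.5]
finger_gap: 0.386
grasp_force: 50.0
```

Emit:
arm_command(
  steps=[
    [[30,0,0,0,0],[30,0,0,10,0],[30,0,0,0,0]],
  ],
)

```text
t: 12.82
tool_pos: [0.62, 0.1398, 0.1086]
tcp_rot: [-3.14, -0.002, 2.919]
ft_force: [-0.5, 0.1, -4.3]
finger_gap: 0.385
grasp_force: 50.0
```

Run:
```python
from h import *
totool([.6215,.1412,.051])
o=[]
for n in("scene",):
    im=get_image(n); s=read_state(); u,v=np.round(proj(n,s["tool_pos"]+np.array([-.03,0,-.02]))[0]).astype(int); o.append(cv2.resize(im[v-42:v+42,u-56:u+56],(784,588),interpolation=2))
save("c5.png",np.hstack(o))
P=s["tool_pos"]+np.array([0,0,.011]); ux=np.array([.974,-.226,0])
for th in (12,18,24):
    c,sn=np.cos(np.radians(th)),np.sin(np.radians(th))
    for nm,x,z in(("nearbot",-45,0),("neartop",-45,44),("blk",23,60),("blk2",-23,60)):
        a,b=x-35.5,z-28; q=[P+ux*(a*c-b*sn)/1e3+np.array([.226*yy,.974*yy,(a*sn+b*c)])/1e3 for yy in (-18,18)]
        print(th,nm,np.round((proj("scene",q)-[u-56,v-42])*7,0).tolist())
```

```text
t 12.82 pos [0.62   0.1398 0.1086] rot [-3.140e+00 -2.000e-03  2.919e+00] F [-0.5  0.1 -4.3] M [-0.01 -0.02 -0.03]
tool shift mm [-1.1  1.6 57.6] yaw offset to module .05: -0.273
12 nearbot [[427.0, 222.0], [523.0, 273.0]]
12 neartop [[459.0, 117.0], [558.0, 168.0]]
12 blk [[369.0, 170.0], [472.0, 224.0]]
12 blk2 [[439.0, 107.0], [540.0, 158.0]]
18 nearbot [[417.0, 245.0], [512.0, 296.0]]
18 neartop [[454.0, 136.0], [553.0, 187.0]]
18 blk [[373.0, 169.0], [476.0, 223.0]]
18 blk2 [[439.0, 118.0], [540.0, 170.0]]
24 nearbot [[405.0, 269.0], [501.0, 321.0]]
24 neartop [[449.0, 156.0], [547.0, 207.0]]
24 blk [[376.0, 169.0], [479.0, 223.0]]
24 blk2 [[437.0, 131.0], [538.0, 183.0]]
```

View pics/c5.png

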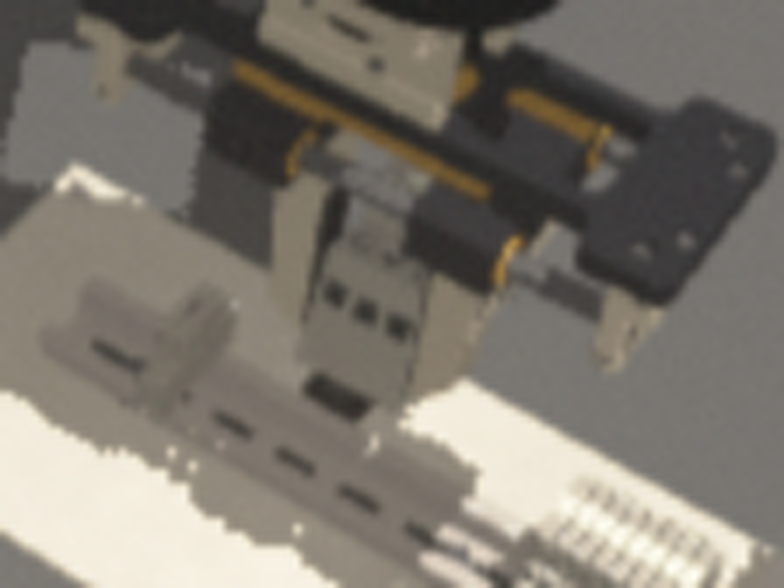

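The crop shows the foot end held between the fingers above the rail. Its far face has its top edge at about (330,240)–(430,275) and its bottom at about (300,352)–(405,400). I'll compare that with predicted tilts.

Run:
```python
from h import *
s=read_state(); n="scene"; u,v=np.round(proj(n,s["tool_pos"]+np.array([-.03,0,-.02]))[0]).astype(int)
P=s["tool_pos"]+np.array([0,0,.011]); ux=np.array([.974,-.226,0])
for th in (0,9,18,27):
    c,sn=np.cos(np.radians(th)),np.sin(np.radians(th))
    for nm,x,z in(("farbot",45,0),("fartop",45,44),("blktop",23,60)):
        a,b=x-35.5,z-28; q=[P+ux*(a*c-b*sn)/1e3+np.array([.226*yy,.974*yy,(a*sn+b*c)])/1e3 for yy in (-18,18)]
        print(th,nm,np.round((proj("scene",q)-[u-56,v-42])*7,0).tolist())
totool([.6215,.1412,.051])
```

```text
0 farbot [[300.0, 344.0], [400.0, 401.0]]
0 fartop [[315.0, 253.0], [419.0, 309.0]]
0 blktop [[359.0, 175.0], [463.0, 230.0]]
9 farbot [[294.0, 349.0], [394.0, 406.0]]
9 fartop [[320.0, 245.0], [424.0, 301.0]]
9 blktop [[366.0, 171.0], [470.0, 225.0]]
18 farbot [[288.0, 352.0], [388.0, 409.0]]
18 fartop [[325.0, 237.0], [429.0, 293.0]]
18 blktop [[373.0, 169.0], [476.0, 223.0]]
27 farbot [[283.0, 353.0], [384.0, 410.0]]
27 fartop [[330.0, 231.0], [434.0, 287.0]]
27 blktop [[378.0, 170.0], [481.0, 224.0]]
t 12.87 pos [0.62   0.1395 0.1093] rot [-3.141e+00 -2.000e-03  2.918e+00] F [ 1.  -0.8 -2.1] M [-0.02 -0.07  0.02]
tool shift mm [-1.   2.  58.3] yaw offset to module .05: -0.274
```

Emit:
arm_command(
  steps=[
    [[30,0,2,15,0.004],[30,0,0,20,0],[30,0,0,12,0],[30,0,0,5,0],[30,0,0,3,0],[30,0,0,0,0],[30,0,0,0,0]],
  ],
)

```text
t: 13.45
tool_pos: [0.6216, 0.1422, 0.0563]
tcp_rot: [3.141, 0.001, 2.914]
ft_force: [-0.4, -0.2, -1.5]
finger_gap: 0.379
grasp_force: 50.0
```

```bash
python3 -c "
from h import *
totool([.6215,.1412,.051])"
```

```text
t 13.45 pos [0.6216 0.1422 0.0563] rot [3.141e+00 1.000e-03 2.914e+00] F [-0.4 -0.2 -1.5] M [-0.05 -0.09 -0.01]
tool shift mm [-0.1 -1.   5.3] yaw offset to module .05: -0.278
```

Emit:
arm_command(
  steps=[
    [[30,0,-1,3,0],[30,0,0,2.3,0],[30,0,0,0,0],[30,-2,0,-0.65,0],[30,-2,0,-0.65,0],[30,-2,0,-0.65,0],[30,0,0,0,0]],
  ],
)

```text
t: 14.03
tool_pos: [0.6274, 0.1398, 0.0526]
tcp_rot: [3.141, 0.0, 2.914]
ft_force: [0.1, 0.3, -1.5]
finger_gap: 0.384
grasp_force: 50.0
```

Emit:
arm_command(
  steps=[
    [[30,-1,0,-0.3,0],[30,-1,0,-0.3,0],[30,0,0,0,0]],
  ],
)

```text
t: 14.28
tool_pos: [0.6291, 0.1394, 0.053]
tcp_rot: [3.142, 0.0, 2.914]
ft_force: [0.6, 1.4, -1.0]
finger_gap: 0.382
grasp_force: 50.0
```

Emit:
arm_command(
  steps=[
    [[30,-1,0,-0.5,0],[30,-1,0,-0.5,0],[30,0,0,0,0]],
  ],
)

```text
t: 14.53
tool_pos: [0.631, 0.139, 0.054]
tcp_rot: [3.142, 0.0, 2.914]
ft_force: [-0.4, -0.9, -2.6]
finger_gap: 0.386
grasp_force: 50.0
```

Emit:
arm_command(
  steps=[
    [[30,-1,0,-0.3,0],[30,0,0,0,0]],
  ],
)

```text
t: 14.7
tool_pos: [0.6319, 0.1388, 0.0543]
tcp_rot: [3.142, 0.0, 2.914]
ft_force: [0.0, -0.2, -2.2]
finger_gap: 0.385
grasp_force: 50.0
```

Emit:
arm_command(
  steps=[
    [[30,-1,0,-0.3,0],[30,0,0,0,0]],
  ],
)

```text
t: 14.87
tool_pos: [0.6329, 0.1385, 0.0546]
tcp_rot: [3.142, 0.0, 2.914]
ft_force: [-0.5, 0.0, -2.2]
finger_gap: 0.384
grasp_force: 50.0
```

Emit:
arm_command(
  steps=[
    [[30,-1,0,-0.3,0],[30,0,0,0,0]],
  ],
)

```text
t: 15.03
tool_pos: [0.6339, 0.1383, 0.0548]
tcp_rot: [3.142, 0.0, 2.914]
ft_force: [-0.4, 0.5, -1.2]
finger_gap: 0.382
grasp_force: 50.0
```

Emit:
arm_command(
  steps=[
    [[30,-1,0,-0.3,0],[30,0,0,0,0]],
  ],
)

```text
t: 15.2
tool_pos: [0.6349, 0.1381, 0.0551]
tcp_rot: [3.142, 0.0, 2.914]
ft_force: [-0.2, -0.2, -1.8]
finger_gap: 0.381
grasp_force: 50.0
```

Emit:
arm_command(
  steps=[
    [[30,-0.7,0,-0.2,0],[30,0,0,0,0]],
  ],
)

```text
t: 15.37
tool_pos: [0.6355, 0.1379, 0.0553]
tcp_rot: [3.142, 0.0, 2.914]
ft_force: [0.6, -0.4, -2.4]
finger_gap: 0.386
grasp_force: 50.0
```

Emit:
arm_command(
  steps=[
    [[30,-0.8,0,-0.25,0],[30,0,0,0,0]],
  ],
)

```text
t: 15.53
tool_pos: [0.6363, 0.1377, 0.0556]
tcp_rot: [-3.142, 0.0, 2.914]
ft_force: [-0.6, -0.0, -2.1]
finger_gap: 0.38
grasp_force: 50.0
```

Emit:
arm_command(
  steps=[
    [[30,-0.8,0,-0.25,0],[30,0,0,0,0]],
  ],
)

```text
t: 15.7
tool_pos: [0.6371, 0.1376, 0.0558]
tcp_rot: [3.142, 0.0, 2.914]
ft_force: [0.6, -0.2, -2.5]
finger_gap: 0.383
grasp_force: 50.0
```

Emit:
arm_command(
  steps=[
    [[30,-0.8,0,-0.25,0],[30,0,0,0,0]],
  ],
)

```text
t: 15.87
tool_pos: [0.6378, 0.1374, 0.0561]
tcp_rot: [-3.142, 0.0, 2.914]
ft_force: [-0.5, 0.7, -2.5]
finger_gap: 0.387
grasp_force: 50.0
```

Emit:
arm_command(
  steps=[
    [[30,-0.8,0,-0.25,0],[30,0,0,0,0]],
  ],
)

```text
t: 16.03
tool_pos: [0.6382, 0.1373, 0.056]
tcp_rot: [-3.141, -0.001, 2.914]
ft_force: [-2.7, -0.0, -1.8]
finger_gap: 0.384
grasp_force: 50.0
```

Emit:
arm_command(
  steps=[
    [[30,0,0,-0.7,0],[30,0,0,-0.7,0],[30,0,0,0,0]],
  ],
)

```text
t: 16.28
tool_pos: [0.6379, 0.1372, 0.0565]
tcp_rot: [-3.141, -0.001, 2.914]
ft_force: [-1.3, 2.6, -15.5]
finger_gap: 0.381
grasp_force: 50.0
```

Emit:
arm_command(
  steps=[
    [[30,0,0,-0.7,0],[30,0,0,0,0]],
  ],
)

```text
t: 16.45
tool_pos: [0.6376, 0.1372, 0.057]
tcp_rot: [-3.141, -0.002, 2.914]
ft_force: [-2.9, 2.6, -21.4]
finger_gap: 0.386
grasp_force: 50.0
```

Lifting pulls down on the supply at once, so the toe is under the rail edge. I'll lower it again so the seat takes up the gap, and check that the edge is fully home.

Emit:
arm_command(
  steps=[
    [[30,0,0,1,0],[30,0,0,1,0],[30,0,0,0.8,0],[30,0,0,0,0]],
  ],
)

```text
t: 16.78
tool_pos: [0.6382, 0.1373, 0.0564]
tcp_rot: [-3.141, -0.001, 2.914]
ft_force: [-9.2, 1.8, -5.8]
finger_gap: 0.386
grasp_force: 50.0
```

Emit:
arm_command(
  steps=[
    [[30,-0.6,0,0,0],[30,0,0,0,0]],
  ],
)

```text
t: 16.95
tool_pos: [0.6384, 0.1372, 0.0563]
tcp_rot: [-3.141, -0.002, 2.914]
ft_force: [-13.0, 2.5, -4.7]
finger_gap: 0.382
grasp_force: 50.0
```

Emit:
arm_command(
  steps=[
    [[30,1,0,0.6,0],[30,0,0,0,0]],
  ],
)

```text
t: 17.12
tool_pos: [0.6381, 0.1374, 0.0562]
tcp_rot: [3.141, 0.0, 2.914]
ft_force: [-7.2, 1.4, -3.6]
finger_gap: 0.383
grasp_force: 50.0
```

Emit:
arm_command(
  steps=[
    [[30,0,0,0.6,0],[30,0,0,0,0]],
  ],
)

```text
t: 17.28
tool_pos: [0.6383, 0.1374, 0.0558]
tcp_rot: [3.141, 0.0, 2.914]
ft_force: [-7.6, 2.5, -1.9]
finger_gap: 0.386
grasp_force: 50.0
```

Emit:
arm_command(
  steps=[
    [[30,0.8,0,0,0],[30,0,0,0,0]],
  ],
)

```text
t: 17.45
tool_pos: [0.638, 0.1374, 0.0559]
tcp_rot: [3.141, 0.002, 2.914]
ft_force: [-3.1, 0.4, -1.2]
finger_gap: 0.383
grasp_force: 50.0
```

Run:
```python
from h import *
s=read_state(); n="scene"
im=get_image(n); u,v=np.round(proj(n,s["tool_pos"]+np.array([0,0,-.0]))[0]).astype(int); save("c6.png",cv2.resize(im[v-33:v+33,u-44:u+44],(784,588),interpolation=2))
P=s["tool_pos"]+np.array([0,0,.011]); ux=np.array([.974,-.226,0])
for th in (0,9,18,27):
    c,sn=np.cos(np.radians(th)),np.sin(np.radians(th))
    for nm,x,z in(("farbot",45,0),("fartop",45,44)):
        a,b=x-35.5,z-28; q=[P+ux*(a*c-b*sn)/1e3+np.array([.226*yy,.974*yy,(a*sn+b*c)])/1e3 for yy in (-18,18)]
        print(th,nm,np.round((proj("scene",q)-[u-44,v-33])*588/66,0).tolist())
totool([.6215,.1412,.051])
```

```text
0 farbot [[303.0, 325.0], [426.0, 398.0]]
0 fartop [[320.0, 218.0], [447.0, 291.0]]
9 farbot [[295.0, 332.0], [418.0, 405.0]]
9 fartop [[326.0, 208.0], [453.0, 281.0]]
18 farbot [[287.0, 336.0], [411.0, 409.0]]
18 fartop [[332.0, 198.0], [460.0, 271.0]]
27 farbot [[281.0, 338.0], [405.0, 411.0]]
27 fartop [[339.0, 190.0], [466.0, 263.0]]
t 17.5 pos [0.638  0.1374 0.0558] rot [3.141e+00 2.000e-03 2.914e+00] F [-2.8  1.2 -1.4] M [0.07 0.44 0.01]
tool shift mm [16.9 -0.1  4.8] yaw offset to module .05: -0.278
```

View pics/c6.png

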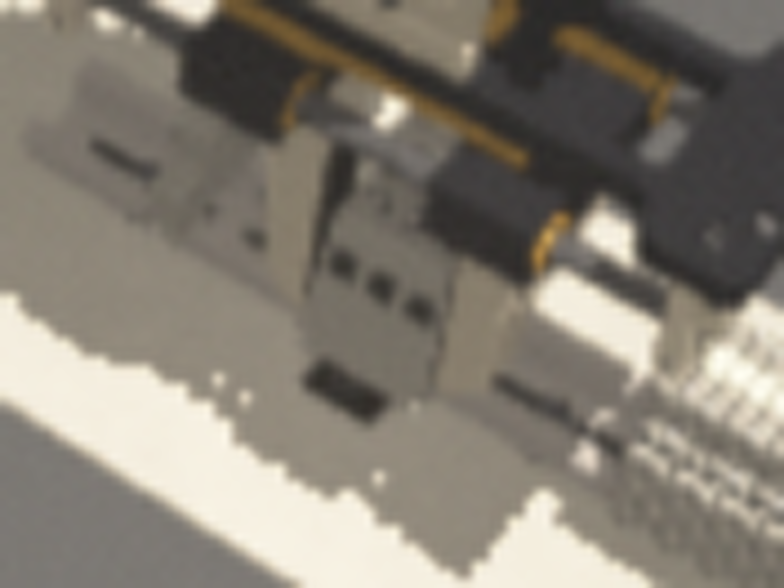

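Tilted about 15–18° and hooked, with the far face bottom at (303,340)–(432,400) still well up. I'll ease the grip so it can turn in the pads, then rock down along the arc about the lip.

Emit:
arm_command(
  steps=[
    [[30,0,0,0,0],[30,0,0,0,0],[30,-1,0,1,0],[30,-1,0,1.1,0],[30,-1,0,1.1,0],[30,0,0,0,0]],
  ],
  newtons=9,
)

```text
t: 18.0
tool_pos: [0.6407, 0.1367, 0.0513]
tcp_rot: [3.141, 0.001, 2.914]
ft_force: [1.7, 0.4, 2.6]
finger_gap: 0.387
grasp_force: 9.0
```

Emit:
arm_command(
  steps=[
    [[30,-0.9,0,1.1,0],[30,-0.9,0,1.1,0],[30,0,0,0,0]],
  ],
)

```text
t: 18.25
tool_pos: [0.6423, 0.1364, 0.0491]
tcp_rot: [3.141, 0.0, 2.914]
ft_force: [1.4, -0.5, 3.4]
finger_gap: 0.387
grasp_force: 9.0
```

Emit:
arm_command(
  steps=[
    [[30,-1.1,0,1.1,0],[30,-1,0,1.1,0],[30,0,0,0,0]],
  ],
)

```text
t: 18.5
tool_pos: [0.6444, 0.1359, 0.0469]
tcp_rot: [3.141, 0.001, 2.914]
ft_force: [2.0, -0.8, 4.1]
finger_gap: 0.383
grasp_force: 9.0
```

Emit:
arm_command(
  steps=[
    [[30,-0.9,0,1.2,0],[30,0,0,0,0]],
  ],
)

```text
t: 18.67
tool_pos: [0.6452, 0.1357, 0.0454]
tcp_rot: [3.141, 0.0, 2.914]
ft_force: [2.9, 0.3, 1.9]
finger_gap: 0.391
grasp_force: 9.0
```

Emit:
arm_command(
  steps=[
    [[30,-0.7,0,1.2,0],[30,-0.6,0,1.2,0],[30,0,0,0,0]],
  ],
)

```text
t: 18.92
tool_pos: [0.6464, 0.1354, 0.043]
tcp_rot: [3.142, 0.0, 2.914]
ft_force: [3.8, 0.4, 2.4]
finger_gap: 0.383
grasp_force: 9.0
```

Emit:
arm_command(
  steps=[
    [[30,-0.6,0,1.2,0],[30,0,0,0,0]],
  ],
)

```text
t: 19.08
tool_pos: [0.6469, 0.1353, 0.0417]
tcp_rot: [-3.142, 0.0, 2.914]
ft_force: [5.3, 0.9, 0.3]
finger_gap: 0.382
grasp_force: 9.0
```

Emit:
arm_command(
  steps=[
    [[30,-1,0,0.8,0],[30,0,0,0.6,0],[30,0,0,0,0]],
  ],
)

```text
t: 19.33
tool_pos: [0.6476, 0.1351, 0.0403]
tcp_rot: [-3.141, -0.0, 2.914]
ft_force: [0.9, -0.8, 0.7]
finger_gap: 0.386
grasp_force: 9.0
```

Run:
```python
from h import *
s=read_state(); n="scene"
im=get_image(n); u,v=np.round(proj(n,s["tool_pos"]+np.array([0,0,-.0]))[0]).astype(int); save("c7.png",cv2.resize(im[v-33:v+33,u-44:u+44],(784,588),interpolation=2))
P=s["tool_pos"]+np.array([0,0,.011]); ux=np.array([.974,-.226,0])
for th in (0,4,8,18):
    c,sn=np.cos(np.radians(th)),np.sin(np.radians(th))
    for nm,x,z in(("farbot",45,0),("fartop",45,44)):
        a,b=x-38,z-28; q=[P+ux*(a*c-b*sn)/1e3+np.array([.226*yy,.974*yy,(a*sn+b*c)])/1e3 for yy in (-18,18)]
        print(th,nm,np.round((proj("scene",q)-[u-44,v-33])*588/66,0).tolist())
totool([.6215,.1412,.051])
```

```text
0 farbot [[308.0, 318.0], [430.0, 391.0]]
0 fartop [[324.0, 213.0], [450.0, 287.0]]
4 farbot [[304.0, 321.0], [426.0, 395.0]]
4 fartop [[327.0, 209.0], [452.0, 282.0]]
8 farbot [[300.0, 325.0], [422.0, 398.0]]
8 fartop [[329.0, 205.0], [455.0, 278.0]]
18 farbot [[291.0, 331.0], [414.0, 405.0]]
18 fartop [[336.0, 196.0], [462.0, 269.0]]
t 19.38 pos [0.6476 0.135  0.0403] rot [-3.141e+00 -1.000e-03  2.914e+00] F [ 1.1 -0.4  0.4] M [ 0.12 -0.12 -0.06]
tool shift mm [ 26.8   0.1 -10.7] yaw offset to module .05: -0.278
```

View pics/c7.png

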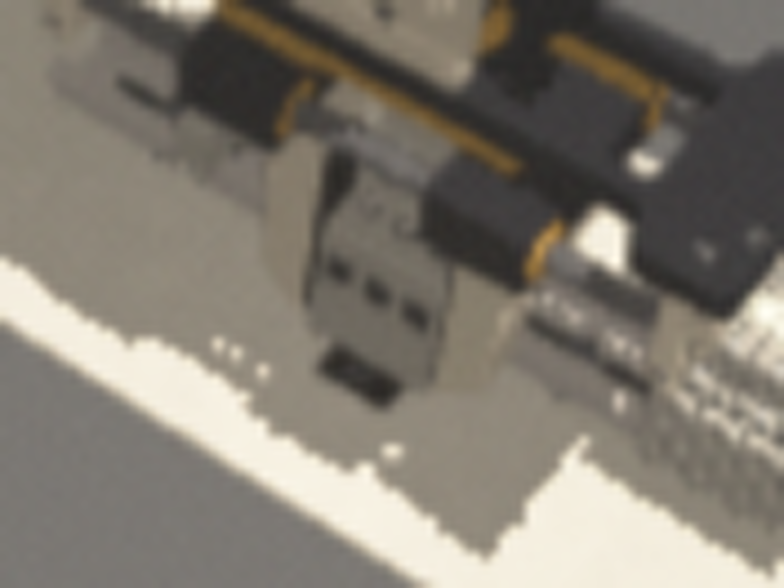

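The far face (bottom at (310,320)–(432,390)) matches nearly flat. Pressing gently on until it seats.

Emit:
arm_command(
  steps=[
    [[30,-0.2,0,0.7,0],[30,0,0,0,0]],
  ],
)

```text
t: 19.55
tool_pos: [0.6479, 0.135, 0.0398]
tcp_rot: [-3.141, -0.0, 2.914]
ft_force: [0.1, 1.0, 2.3]
finger_gap: 0.388
grasp_force: 9.0
```

Emit:
arm_command(
  steps=[
    [[30,-0.2,0,0.7,0],[30,0,0,0,0]],
  ],
)

```text
t: 19.72
tool_pos: [0.6482, 0.1349, 0.0394]
tcp_rot: [-3.142, 0.0, 2.914]
ft_force: [-0.3, -1.2, 4.6]
finger_gap: 0.385
grasp_force: 9.0
```

Emit:
arm_command(
  steps=[
    [[30,0,0,0.6,0],[30,0,0,0,0]],
  ],
  newtons=14,
)

```text
t: 19.88
tool_pos: [0.6484, 0.1349, 0.0392]
tcp_rot: [3.142, 0.001, 2.914]
ft_force: [-0.0, -0.4, 6.1]
finger_gap: 0.387
grasp_force: 14.0
```

Emit:
arm_command(
  steps=[
    [[30,0,0,0.6,0],[30,0,0,0,0]],
  ],
)

```text
t: 20.05
tool_pos: [0.6486, 0.1349, 0.0389]
tcp_rot: [3.141, 0.001, 2.914]
ft_force: [-0.2, -1.6, 8.9]
finger_gap: 0.388
grasp_force: 14.0
```

Emit:
arm_command(
  steps=[
    [[30,0,0,-1,0],[30,0,0,-1,0],[30,0,0,0,0]],
  ],
)

```text
t: 20.3
tool_pos: [0.6479, 0.1349, 0.0395]
tcp_rot: [-3.141, -0.001, 2.914]
ft_force: [0.1, -1.1, -3.0]
finger_gap: 0.388
grasp_force: 14.0
```

Emit:
arm_command(
  steps=[
    [[30,0,0,-0.6,0],[30,0,0,0,0]],
  ],
)

```text
t: 20.47
tool_pos: [0.6477, 0.1349, 0.0399]
tcp_rot: [-3.141, -0.001, 2.914]
ft_force: [0.3, -0.3, -5.0]
finger_gap: 0.383
grasp_force: 14.0
```

The supply resists a 5 N lift, more than its weight, so the foot is latched. I'll go back to neutral, release, rise and look.

Emit:
arm_command(
  steps=[
    [[30,0,0,1,0],[30,0,0,0,0],[55,0,0,0,0],[55,0,0,0,0],[55,0,0,0,0],[55,0,0,0,0]],
  ],
  newtons=4,
)

```text
t: 20.97
tool_pos: [0.6483, 0.135, 0.0397]
tcp_rot: [3.141, 0.0, 2.914]
ft_force: [0.6, -0.6, 0.2]
finger_gap: 0.58
grasp_force: 0.0
```

Emit:
arm_command(
  steps=[
    [[55,0,0,0,0],[55,0,0,-2,0],[55,0,0,-10,0],[55,0,0,-30,0],[55,0,0,-40,0],[55,0,0,-40,0],[55,0,0,0,0]],
  ],
)

```text
t: 21.55
tool_pos: [0.6506, 0.1354, 0.1717]
tcp_rot: [3.137, 0.01, 2.914]
ft_force: [0.2, -0.0, 2.0]
finger_gap: 0.59
grasp_force: 0.0
```

Emit:
arm_command(
  steps=[
    [[55,15,-35,-15,0],[55,15,-35,-15,0],[55,15,-35,0,0],[55,15,-35,0,0],[55,15,-35,0,0],[55,15,-35,0,0],[55,10,-25,0,0],[55,0,0,0,0]],
  ],
)

```text
t: 22.22
tool_pos: [0.4957, -0.0743, 0.1928]
tcp_rot: [-3.141, 0.002, 2.911]
ft_force: [-0.1, -0.2, 0.4]
finger_gap: 0.589
grasp_force: 0.0
```

Run:
```python
from fit import *
totool([.6215,.1412,.051])
E=np.array([.594,.1475,0]); ux=np.array([.974,-.226,0]); uy=np.array([.226,.974,0])
o=[]
for n in("scene","top"):
    im=get_image(n); r=silhouettes(n,"module")[0]; print(n,r["conf"],r["extent"])
    for th in(0,6):
        c,s=np.cos(np.radians(th)),np.sin(np.radians(th)); m=np.zeros((384,512),np.uint8)
        for b in (box(-45,45,-18,18,0,44),box(-23,23,-18,18,44,60)):
            a=b[:,0]+.018; q=E+np.outer(a*c-b[:,2]*s,ux)+np.outer(b[:,1],uy)+np.outer(a*s+b[:,2]*c+.0231,[0,0,1])
            cv2.fillConvexPoly(m,cv2.convexHull(np.round(proj(n,q)).astype(np.int32)),1)
        g=r["region"]>0; print(th,"IoU",round((g&(m>0)).sum()/(g|(m>0)).sum(),3),"offset",np.round(np.argwhere(g).mean(0)-np.argwhere(m).mean(0),1))
    u,v=np.round(proj(n,[.61,.145,.04])[0]).astype(int); o.append(cv2.resize(im[v-40:v+40,u-40:u+40],(390,390),interpolation=2))
save("c8.png",np.hstack(o))
```

```text
t 22.22 pos [ 0.4957 -0.0743  0.1928] rot [-3.141e+00  2.000e-03  2.911e+00] F [-0.1 -0.2  0.4] M [ 0.06 -0.01 -0.02]
tool shift mm [-73.3 238.6 141.8] yaw offset to module .05: -0.281
scene 0.9 [317.5, 226.2, 35.4, 46.8]
0 IoU 0.872 offset [ 1.2 -1. ]
6 IoU 0.827 offset [ 2.5 -1.9]
top 0.63 [149.8, 131.6, 27.0, 41.9]
0 IoU 0.905 offset [ 0.1 -0.1]
6 IoU 0.885 offset [-0.8  0.3]
```

View pics/c8.png

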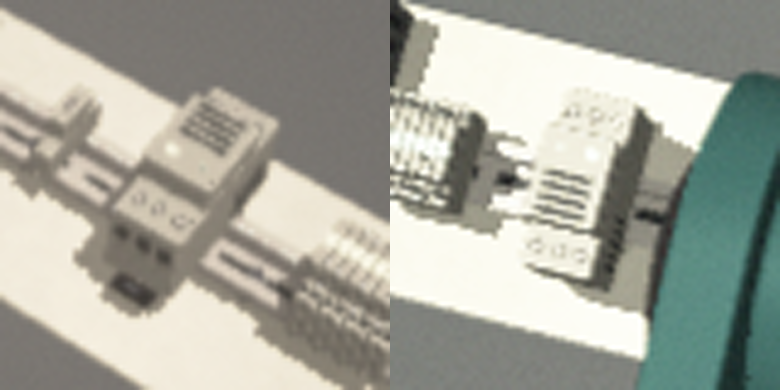

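The picture shows the supply sitting flat and square on the rail, roughly midway between the bracket (85,115) and the terminal blocks (300,270). The gripper is clear and the bystanders are untouched. Handing in.

```bash
python3 -c "
from plant import sign_off
print(sign_off())"
```

```text
the job is handed in; nothing more can be done
None
```

The supply is hooked and latched on the rail about midway along the free stretch, and the gripper is released and clear. It looks flat in both cameras and held against a 5 N lift. While feeling for the rail I pressed harder than intended: 23 N sideways on its near edge with the fingers, and a 21 N upward pull on the hook. I handed the job in after about 22 s of robot time.

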